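# Clear the press weight and set it on the book block

### The arm

A 7-joint arm with a two-finger parallel gripper is mounted at the origin on a cart in front of the work surface, level with it; the furniture and walls round the work are solid. World frame = base frame: x ahead of the robot, y to its left, z up, the work surface at z = 0. Lengths are in m, angles in rad, forces in N, time in s.
With the tool pointing down it reaches from about 0.425 to 0.925 m from the base axis. Payload 6.8 kg.
Tool frame: the origin (TCP) lies midway between the tips of the shut fingers; the grasp point (between the pads) lies 19 mm behind it; z points along the fingers, y is the line along which they close (so a half turn about z gives the same grasp; the last joint's range is limited). The gripper opens to 85 mm and grips with 20 to 120 N. Pads are 22 mm wide; open, the fingers measure 114 mm over their backs; the gripper's body (76 mm by 85 mm) begins 54 mm behind the grasp point. The pads swing forward as they close: fully open they stand 13 mm farther back than shut.
Start: joints at [-1.419, 0.477, 0.022, 1.555, -0.011, 1.109, -0.083], TCP at [0.173, 0.652, 0.231] pointing down, gripper open.
Joint ranges: [-2.96, 2.96], [-0.34, 2.1], [-1.41, 1.46], [0.24, 2.44], [-1.37, 4.51], [0.17, 1.92], [-2.96, 2.96]. Speed limits (rad/s): [2.39, 2.39, 3.14, 3.14, 3.14, 3.14, 3.14].

### API

Orientations are given as a 3x3 rotation matrix whose columns are the frame's x, y, z axes.
In Python, from workcell import robot gives the robot as it stands.
- The arm moves only by the tool arm_command, never from a script. Its argument "targets" is a list of rows, each a list of 2 entries, a list of its own where there are three numbers: the shift along the tool's x, y, z in m, then the turn, a rotation vector about the tool's x, y, z in rad. A call has 1 to 20 rows; each row shifts and turns the commanded pose from where the row before left it, along the tool's axes as they then stand; what a row does not reach is not made up. A row lasts 1/12 s, in which the tool goes at most 41.7 mm and 7.16 degrees, less where a joint would pass 70% of its speed; a pose out of reach is approached as far as the arm can. A call is refused whole if a number of a shift passes 0.0417 or a number of a turn 0.125, either way. A call with a gripper value outside its range is refused whole. "jaw" is the closure, from 0 (fully open) to 1 (shut), set as the call begins (left out, the last holds). The fingers move at their own pace and stop on an object; "newtons" is the grip in N (left out, the last holds). Time passes only in rows, so rows that do not move let the fingers close. It gives the time, the measured TCP pose, the force, the opening and the grip force at its end, in the units of the state.
- robot.read_state(): the state, without advancing time (a new reading comes with each control period).
- robot.capture(name): name is "scene" or "top" or "wrist"; returns the picture (420x560x3 uint8, red, green, blue); there is no depth.
- robot.camera_model(name): a dict with "K" (3x3 intrinsics, pixels), "dist" ([k1, k2, p1, p2, k3] as OpenCV has them; the pictures are not rectified), "origin" and "rotation" of the camera in the world; the wrist camera has in their place "hand_eye" (4x4, takes a point from camera to tool coordinates, whose origin is the TCP and whose axes are the flange's). Camera axes: x right, y up, looking along -z (the intrinsics and any distortion apply to the point x, -y, -z); pixel columns grow to the right and rows downward; lengths in m; the calibration is good to about 2 mm. A picture is of the moment at which its call begins: read the wrist's pose just before it. camera_model takes no time and is no camera call.
- robot.close_job(): hands the job in; it is judged then, once.
Trained networks look in the newest picture that a camera, given by its name, has taken for a name from the list of things; names that differ only in an ending like _2 or _b are one class to them, and where a whole thing is asked for, a point or a joint stands for the part that bears it (a point fixed in the world has none). Each returns a list of dicts, best first, with "p" (0 to 1); they miss things now and then, are a little off and sometimes report something else, mostly with a low value. They report only what shows in the picture. A call takes as long as a camera call. They do not tell look-alikes from the thing itself.
- robot.look_for(camera, target): "position" ([x, y, z] in m, in the coordinates of the camera as it stood for that picture, good to about 4 mm: the middle of the surface that is visible of it).
- robot.trace(camera, target): "region" (420x560 bool, what is visible of it).
- robot.landmark_of(camera, target): "position" ([x, y, z] in m, in the coordinates of the camera as it stood for that picture, good to about 4 mm: a listed point, or the origin of a listed thing).
The state is a dict: "clock": time; "joint_pos": joint angles; "dq": joint speeds; "tau": joint torques, N m; "position": TCP position; "tcp_rot": TCP orientation; "force": force on the tool from outside, world axes, zero at the start; "ft_torque": the same for the moment, N m; "width": finger opening in m; "grip_force": force on a finger pad.
Only numpy, scipy, OpenCV 4.12 (cv2) and the standard library are available. Lean on these libraries where they do the work, as an engineer would, in place of code of your own. Each camera call takes 0.05 s, during which the arm holds its last target. There are 200 camera calls.

### The job

The clear acrylic press weight has become a shelf for the sewing things, but it is wanted on the book block. Leaving the weight where it stands, take the pile on it apart and stand each thing flat in the recess of its own wooden stand: the round tin in the large round stand, the cake of wax in the small round stand, the thread spool upright in the square stand. Only then stand the weight on the middle of the book block, lengthwise along the block's longer side; do not shift the book block or disturb the paste jar.

Things in the scene. Friction and masses are not known exactly. Their poses are not given: they have to be found in the camera images.
- weight_center (a point): Clear cast-acrylic press weight, a block 129 x 58 x 60 mm (x, y, z; 0.3 to 0.6 kg), standing on the table on its 129 x 58 mm face. The point is its centre, 30 mm above its underside; x runs along its length. At the start the tin stands on its top towards its -x end (about 32 mm from the middle) and the spool towards its +x end (about 39 mm from the middle). Grip it across its 58 mm width.
- tin_center (a point): Round needle tin with red lid and whitish lower part, 62 mm in diameter, 21 mm high, lying flat on the weight and overhanging its long sides by about 2 mm; the wax lies on it (a similar tin at the far back of the table is not meant). The point is its centre, half-way up. z is its axis.
- wax_center (a point): Round yellow cake of beeswax, 44 mm in diameter, 16 mm high, lying flat on the tin. The point is its centre, half-way up. z is its axis. Grip it by its upper part, so that the fingertips do not reach below its underside and meet the stand's rim.
- spool_center (a point): Wooden spool of linen thread, 36 mm in diameter, 46 mm high, standing on the weight beside the tin. The point is its centre, half-way up. z is its axis.
- tin_stand_seat (a point): Large round wooden stand, 94 mm in outer diameter, 13 mm high, with a round recess 78 mm across and 3 mm deep. Fixed to the table. The point is the centre of the recess floor, 10 mm above the table.
- wax_stand_seat (a point): Small round wooden stand, 76 mm in outer diameter, 13 mm high, with a round recess 60 mm across and 3 mm deep. Fixed to the table. The point is the centre of the recess floor, 10 mm above the table.
- spool_stand_seat (a point): Square wooden stand, 72 x 72 mm, 13 mm high, with a round recess 52 mm across and 3 mm deep. Fixed to the table. The point is the centre of the recess floor, 10 mm above the table.
- book_block_top (a point): Loose cream-coloured unbound book block lying flat on the table, 118 x 144 x 16 mm (x, y, z; 0.5 kg). Its deckled leaves rise to 16 mm here and there, but the flat face that carries a load is 12 mm above the table; the point is the middle of that face. Its longer side runs along y.
- jar_center (a point): Open glass jar of white paste, 58 mm in diameter, 66 mm high, standing loose on the table; not to be disturbed. The point is its centre, half-way up; z is its axis.
There are look-alikes about, which are no part of the job. What is shaped like the part that bears spool_center but blue or green is not meant. There is more than one size of the part that bears wax_center; the job needs the larger.

How it is judged:
By the outcome, as a careful person would: the job done as asked, in the order asked, and still so for the second after the job is handed in, with the robot touching nothing.
It also fails if it takes over 99 s, if anything falls off the work surface, if the arm or the gripper's body presses on something with over 40 N, if the wrist force passes 120 N, or if a joint passes its speed limit or range.

## Working session

There is one attempt and no reset: what is moved stays moved. The work goes in short steps, Python scripts to look and compute and a tool call to move; the robot and the scene stay as the last step left them, time stands still between calls to the robot, and variables do not carry over. Pictures are saved under pics/ and viewed, at most 14 in all, crops included, and the job is handed in when it is done.

Besides the shell and the picture viewer there is one more tool, called after "Emit:" by a JSON object that holds its "fn" and its "kwargs". arm_command: Moves the arm, as the interface text tells. Its arguments: {"type":"object","properties":{"targets":{"type":"array"},"jaw":{"type":"number"},"newtons":{"type":"number"}},"required":["targets"]}

```bash
mkdir -p pics; ls
cat > h.py <<'E'
import numpy as np, cv2
from workcell import robot
def cam(name, st=None):
    m=robot.camera_model(name)
    if name=="wrist":
        st=st or robot.read_state()
        T=np.eye(4);T[:3,:3]=np.array(st["tcp_rot"]);T[:3,3]=st["position"]
        T=T@np.array(m["hand_eye"]); R,o=T[:3,:3],T[:3,3]
    else: R,o=np.array(m["rotation"]),np.array(m["origin"])
    return np.array(m["K"]),np.array(m["dist"],float),R,o
def snap(name,f=None):
    st=robot.read_state(); im=robot.capture(name); c=cam(name,st)
    if f: cv2.imwrite("pics/"+f,im[:,:,::-1])
    return im,c
def w(c,p): return c[2]@np.array(p)+c[3]
def pix(c,P):
    q=(np.array(P)-c[3])@c[2]; q=q*[1,-1,-1]
    return cv2.projectPoints(q.reshape(1,1,3),np.zeros(3),np.zeros(3),c[0],c[1])[0].ravel()
def ray(c,uv,z):
    u=cv2.undistortPoints(np.array([[uv]],float),c[0],c[1]).ravel()
    d=c[2]@np.array([u[0],-u[1],-1]); return c[3]+d*(z-c[3][2])/d[2]
E
python3 - <<'E'
from h import *
np.set_printoptions(precision=4,suppress=True)
s=robot.read_state(); print(s["clock"],s["position"],s["tcp_rot"],s["width"])
names="weight_center tin_center wax_center spool_center tin_stand_seat wax_stand_seat spool_stand_seat book_block_top jar_center".split()
for n in ["scene","top"]:
    im,c=snap(n,n+"0.png")
    for t in names:
        for r in robot.landmark_of(n,t)[:4]:
            P=w(c,r["position"]); print(n,t,round(r["p"],2),P,pix(c,P).round())
print(robot.camera_model("wrist")["hand_eye"])
E
```

```text
pics
0.0 [0.1733 0.6518 0.2304] [[-0.9664  0.2569 -0.0003]
 [ 0.2569  0.9664 -0.0017]
 [-0.0001 -0.0018 -1.    ]] 0.08541069811424834
scene weight_center 0.87 [ 0.5414 -0.3073  0.031 ] [321. 328.]
scene weight_center 0.64 [0.4595 0.068  0.0144] [221. 225.]
scene tin_center 0.65 [ 0.5335 -0.3368  0.0709] [327. 334.]
scene wax_center 0.81 [ 0.531  -0.3353  0.0964] [326. 329.]
scene wax_center 0.56 [ 0.4511 -0.3442  0.0074] [293. 366.]
scene spool_center 0.77 [ 0.5471 -0.2729  0.0824] [317. 303.]
scene spool_center 0.69 [ 0.5029 -0.1962  0.0264] [282. 295.]
scene spool_center 0.52 [ 0.6295 -0.2594  0.0203] [341. 296.]
scene tin_stand_seat 0.65 [0.6342 0.0198 0.0093] [286. 215.]
scene wax_stand_seat 0.92 [0.4583 0.0697 0.0138] [220. 225.]
scene spool_stand_seat 0.82 [ 0.4808 -0.0918  0.0107] [254. 268.]
scene book_block_top 0.69 [0.512  0.2781 0.0131] [209. 169.]
scene jar_center 0.68 [ 0.7313 -0.1603  0.0329] [354. 245.]
top weight_center 0.76 [ 0.5424 -0.3079  0.0273] [386. 229.]
top tin_center 0.54 [ 0.5369 -0.3409  0.0693] [402. 229.]
top wax_center 0.7 [ 0.5403 -0.3391  0.0875] [403. 227.]
top wax_center 0.48 [ 0.4533 -0.3503  0.0007] [401. 262.]
top spool_center 0.71 [ 0.6303 -0.2589  0.0211] [367. 198.]
top spool_center 0.65 [ 0.5496 -0.2729  0.0835] [377. 225.]
top spool_center 0.61 [ 0.5418 -0.307   0.029 ] [386. 229.]
top spool_center 0.55 [ 0.5037 -0.2029  0.0269] [349. 244.]
top tin_stand_seat 0.68 [0.6339 0.0153 0.0099] [268. 200.]
top wax_stand_seat 0.86 [0.4628 0.0672 0.0107] [250. 262.]
top spool_stand_seat 0.93 [ 0.4856 -0.0937  0.0134] [308. 252.]
top book_block_top 0.94 [0.5143 0.2744 0.0107] [175. 244.]
[[-0.001   0.9468  0.3218  0.0826]
 [ 1.      0.0012 -0.0004 -0.0002]
 [-0.0008  0.3218 -0.9468 -0.1434]
 [ 0.      0.      0.      1.    ]]
```

View pictures.

View pics/scene0.png

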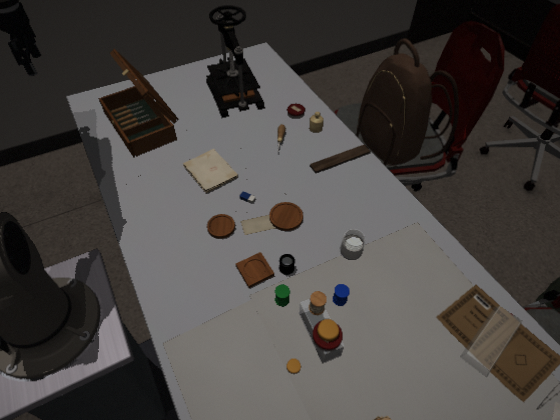

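View pics/top0.png

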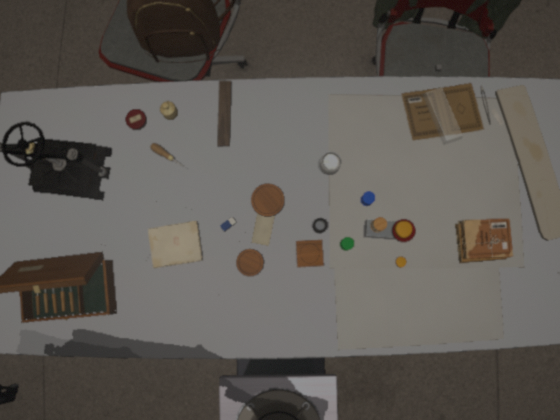

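Candidates in the scene picture:
- **Spools:** wood at (317,300) on the weight, blue at (341,294), green at (282,295), black ring at (287,263). I choose the wooden one on the weight.
- **Wax:** large cake on the tin at (327,329), small cake at (293,366). I choose the one on the tin.
- **Tins:** on the weight at (327,337), far back at (297,110). I choose the one on the weight.
- **Acrylic:** the block under the pile at (320,325), a sheet or ruler at (490,345).

I'll move over and check this close up.

Emit:
{"fn": "arm_command", "kwargs": {"targets": [[[0,0,-0.035],[0,0,0]],[[0,0,-0.035],[0,0,0]],[[0,0,-0.035],[0,0,0]],[[-0.0254,-0.016,0],[0,0,0]],[[-0.0254,-0.016,0],[0,0,0]],[[-0.0254,-0.016,0],[0,0,0]],[[-0.0254,-0.016,0],[0,0,0]],[[-0.0254,-0.016,0],[0,0,0]],[[-0.0254,-0.016,0],[0,0,0]],[[-0.0254,-0.016,0],[0,0,0]],[[-0.0254,-0.016,0],[0,0,0]],[[-0.0254,-0.016,0],[0,0,0]],[[-0.0254,-0.016,0],[0,0,0]],[[-0.0254,-0.016,0],[0,0,0]],[[-0.0254,-0.016,0],[0,0,0]],[[-0.0254,-0.016,0],[0,0,0]],[[-0.0254,-0.016,0],[0,0,0]],[[-0.0254,-0.016,0],[0,0,0]]], "jaw": 0, "newtons": 40}}

```text
clock: 2.5
position: [0.4808, 0.3213, 0.3365]
tcp_rot: [[-0.966, 0.257, 0.0], [0.257, 0.966, 0.0], [-0.0, 0.0, -1.0]]
force: [-0.2, -1.2, 0.5]
width: 0.0855
grip_force: 0.0
```

Emit:
{"fn": "arm_command", "kwargs": {"targets": [[[0,0,0],[0,0,0.12]],[[0,0,0],[0,0,0.12]],[[0,0,0],[0,0,0.12]],[[0,0,0],[0,0,0.12]],[[0,0,0],[0,0,0.12]],[[0,0,0],[0,0,0.12]],[[0,0,0],[0,0,0.12]],[[0,0,0],[0,0,0.12]],[[0,0,0],[0,0,0.12]],[[0,0,0],[0,0,0.12]],[[0,0,0],[0,0,0.12]],[[0,0,0],[0,0,0.12]],[[0,0,0],[0,0,0]]]}}

```text
clock: 3.58
position: [0.4799, 0.3226, 0.3364]
tcp_rot: [[0.133, 0.991, 0.0], [0.991, -0.133, 0.0], [0.0, 0.0, -1.0]]
force: [-0.2, -0.5, 0.0]
width: 0.0855
grip_force: 0.0
```

Run:
```python
from h import *
np.set_printoptions(precision=4,suppress=True)
s=robot.read_state(); print(s["clock"],s["position"],s["tcp_rot"],s["joint_pos"])
im,c=snap("wrist","w_book.png")
for r in robot.landmark_of("wrist","book_block_top")[:2]:
    P=w(c,r["position"]); print(round(r["p"],2),P,pix(c,P).round())
def rect(c,name,t,z):
    for r in robot.trace(name,t)[:1]:
        cn=max(cv2.findContours(r["region"].astype(np.uint8),0,2)[0],key=cv2.contourArea)[:,0]
        W=np.array([ray(c,p,z)[:2] for p in cn],np.float32)
        (cx,cy),wh,a=cv2.minAreaRect(W*1000); print(name,t,r["p"],cx,cy,wh,a)
rect(c,"wrist","book_block_top",0.013)
im,ct=snap("top"); rect(ct,"top","book_block_top",0.013)
im,ct=snap("scene"); rect(ct,"scene","book_block_top",0.013)
```

```text
3.5833 [0.4799 0.3226 0.3364] [[ 0.1327  0.9912  0.0001]
 [ 0.9912 -0.1327  0.0001]
 [ 0.0001  0.0001 -1.    ]] [-1.0531  0.2421  0.4354  1.6817 -0.1071  1.2412 -0.7273]
0.64 [0.5131 0.2738 0.0109] [310. 189.]
wrist book_block_top 0.59 513.89404296875 279.7811279296875 (111.56412506103516, 141.23611450195312) 8.663822174072266
scene book_block_top 0.67 510.836669921875 274.5288391113281 (113.4799575805664, 145.30328369140625) 9.079802513122559
```

View pics/w_book.png

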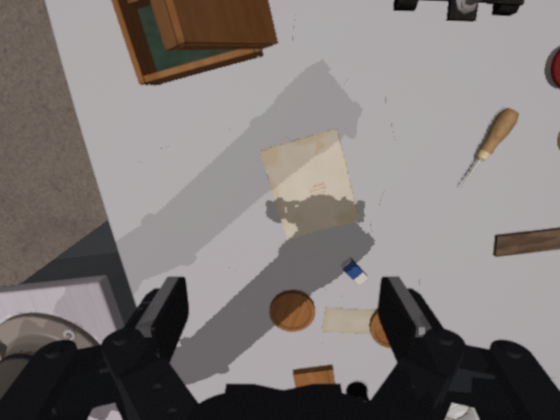

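The wrist view shows the book block at (310,187), turned about 9°. The toolbox and press are well clear. Next, the pile.

Emit:
{"fn": "arm_command", "kwargs": {"targets": [[[-0.0337,0.0079,0.002],[0,0,0]],[[-0.0337,0.0079,0.002],[0,0,0]],[[-0.0337,0.0079,0.002],[0,0,0]],[[-0.0337,0.0079,0.002],[0,0,0]],[[-0.0337,0.0079,0.002],[0,0,0]],[[-0.0337,0.0079,0.002],[0,0,0]],[[-0.0337,0.0079,0.002],[0,0,0]],[[-0.0337,0.0079,0.002],[0,0,0]],[[-0.0337,0.0079,0.002],[0,0,0]],[[-0.0337,0.0079,0.002],[0,0,0]],[[-0.0337,0.0079,0.002],[0,0,0]],[[-0.0337,0.0079,0.002],[0,0,0]],[[-0.0337,0.0079,0.002],[0,0,0]],[[-0.0337,0.0079,0.002],[0,0,0]],[[-0.0337,0.0079,0.002],[0,0,0]],[[-0.0337,0.0079,0.002],[0,0,0]],[[-0.0337,0.0079,0.002],[0,0,0]],[[-0.0337,0.0079,0.002],[0,0,0]],[[0,0,0],[0,0,0]],[[0,0,0],[0,0,0]]]}}

```text
clock: 5.6
position: [0.5419, -0.3001, 0.3]
tcp_rot: [[0.132, 0.991, -0.001], [0.991, -0.132, -0.001], [-0.001, -0.001, -1.0]]
force: [0.1, 0.4, 0.1]
width: 0.0857
grip_force: 0.0
```

```bash
cat >> h.py <<'E'
np.set_printoptions(precision=4,suppress=True)
def lm(cams,names,k=3):
    for n in cams:
        im,c=snap(n)
        for t in names:
            for r in robot.landmark_of(n,t)[:k]:
                P=w(c,r["position"]); print(n,t,round(r["p"],2),P,pix(c,P).round())
def circ(name,t,z,near):
    """centre of the mask's outline rayed to height z, min enclosing circle"""
    c=cam(name)
    for r in robot.trace(name,t):
        cn=max(cv2.findContours(r["region"].astype(np.uint8),0,2)[0],key=cv2.contourArea)[:,0]
        W=np.array([ray(c,p,z)[:2] for p in cn],np.float32)*1000
        m,rad=cv2.minEnclosingCircle(W); e=cv2.fitEllipse(W)
        if np.hypot(m[0]-near[0]*1000,m[1]-near[1]*1000)<40: print(name,t,round(r["p"],2),"mec",np.round(m,1),round(rad,1),"ell",np.round(e[0],1),np.round(e[1],1))
E
python3 - <<'E'
from h import *
s=robot.read_state(); print(s["clock"],s["position"],s["tcp_rot"])
im,c=snap("wrist","w_pile.png")
for t in ["weight_center","tin_center","wax_center","spool_center"]:
    for r in robot.landmark_of("wrist",t)[:3]:
        P=w(c,r["position"]); print(t,round(r["p"],2),P,pix(c,P).round())
circ("wrist","wax_center",0.097,(0.535,-0.338)); circ("wrist","tin_center",0.081,(0.535,-0.338)); circ("wrist","spool_center",0.106,(0.548,-0.273))
cv2.imwrite("pics/crop.png",cv2.resize(im[60:360,130:430,::-1],None,fx=2,fy=2))
E
```

```text
5.6 [ 0.5419 -0.3001  0.3   ] [[ 0.1324  0.9912 -0.0009]
 [ 0.9912 -0.1324 -0.0012]
 [-0.0013 -0.0007 -1.    ]]
weight_center 0.83 [ 0.5402 -0.3071  0.0383] [282. 174.]
wax_center 0.68 [ 0.5381 -0.3378  0.092 ] [284. 212.]
wax_center 0.61 [ 0.4518 -0.3406  0.0061] [221. 201.]
spool_center 0.92 [ 0.5486 -0.2787  0.0849] [286. 156.]
spool_center 0.85 [ 0.6282 -0.2611  0.0228] [349. 125.]
spool_center 0.65 [ 0.5057 -0.1961  0.0239] [241.  83.]
wrist wax_center 0.69 mec [ 537.3 -329.9] 22.6 ell [ 537.1 -329.9] [42.1 44.4]
wrist tin_center 0.74 mec [ 535.2 -333.9] 32.9 ell [ 534.9 -334.2] [62.  64.8]
wrist spool_center 0.97 mec [ 550.1 -266.6] 19.9 ell [ 550.5 -266.8] [34.7 39.3]
```

View pics/crop.png

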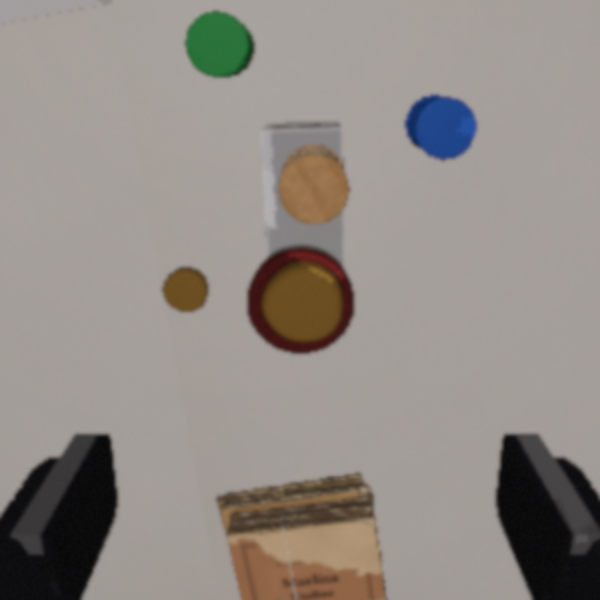

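```bash
cat >> h.py <<'E'
from scipy.optimize import least_squares
def cylfit(name,t,r,z0,z1,near,c=None):
    """x,y of upright cylinder whose projected hull's extents match the mask's"""
    c=c or cam(name); a=np.linspace(0,2*np.pi,60)
    def box(P):
        h=cv2.convexHull(P.astype(np.float32)).astype(np.float32); M=cv2.moments(h)
        return np.array([M["m10"]/M["m00"],M["m01"]/M["m00"]]), M["m00"]
    def model(xy): return box(np.array([pix(c,[xy[0]+r*np.cos(q),xy[1]+r*np.sin(q),z]) for q in a for z in (z0,z1)]))
    for d in robot.trace(name,t):
        cn=max(cv2.findContours(d["region"].astype(np.uint8),0,2)[0],key=cv2.contourArea)[:,0]
        g,A=box(cn)
        s=least_squares(lambda v:model(v)[0]-g,near,diff_step=1e-4)
        if np.hypot(*(s.x-near))<.04: print(name,t,round(d["p"],2),s.x.round(4),"area ratio",round(A/model(s.x)[1],2))
E
cat > m1.py <<'E'
from h import *
for n in ["wrist","top","scene"]:
    snap(n)
    cylfit(n,"wax_center",.022,.081,.097,(.537,-.335))
    cylfit(n,"tin_center",.031,.060,.081,(.537,-.335))
    cylfit(n,"spool_center",.018,.060,.106,(.548,-.273))
    if n!="wrist":
        cylfit(n,"tin_stand_seat",.047,0,.013,(.634,.017))
        cylfit(n,"wax_stand_seat",.038,0,.013,(.460,.068))
E
python3 m1.py
```

```text
wrist tin_center 0.56 [ 0.5322 -0.3418] area ratio 0.99
wrist spool_center 0.93 [ 0.5486 -0.2738] area ratio 0.97
top spool_center 0.46 [ 0.5501 -0.2756] area ratio 0.77
top tin_stand_seat 0.65 [0.6343 0.0166] area ratio 0.94
top wax_stand_seat 0.71 [0.4614 0.0681] area ratio 0.95
scene wax_center 0.74 [ 0.5354 -0.3363] area ratio 0.96
scene tin_center 0.82 [ 0.5292 -0.342 ] area ratio 0.72
scene spool_center 0.6 [ 0.5492 -0.272 ] area ratio 0.9
scene tin_stand_seat 0.88 [0.6318 0.0208] area ratio 0.9
scene wax_stand_seat 0.74 [0.4599 0.0715] area ratio 0.85
```

The crop confirms the choice: wooden spool (313,187) and red tin with the large yellow cake (302,300) on the clear block. The green (219,43) and blue (441,127) spools and the small cake (186,289) are look-alikes. I'll pick the wax.

Emit:
{"fn": "arm_command", "kwargs": {"targets": [[[-0.0038,0,0.0215],[0,0,0]],[[-0.0038,0,0.0215],[0,0,0]],[[-0.0038,0,0.0215],[0,0,0]],[[-0.0038,0,0.0215],[0,0,0]],[[-0.0038,0,0.0215],[0,0,0]],[[-0.0038,0,0.0215],[0,0,0]],[[-0.0038,0,0.0215],[0,0,0]],[[-0.0038,0,0.0215],[0,0,0]],[[-0.0038,0,0.0215],[0,0,0]],[[-0.0038,0,0.0215],[0,0,0]],[[0,0,0],[0,0,0]],[[0,0,0],[0,0,0]]]}}

```text
clock: 7.8
position: [0.5374, -0.3349, 0.0846]
tcp_rot: [[0.129, 0.992, -0.002], [0.992, -0.129, 0.001], [0.001, -0.002, -1.0]]
force: [1.9, -0.5, 0.7]
width: 0.0856
grip_force: 0.0
```

Emit:
{"fn": "arm_command", "kwargs": {"targets": [[[0,0,0],[0,0,0]],[[0,0,0],[0,0,0]],[[0,0,0],[0,0,0]],[[0,0,0],[0,0,0]],[[0,0,0],[0,0,0]],[[0,0,0],[0,0,0]],[[0,0,0],[0,0,0]],[[0,0,0],[0,0,0]],[[0,0,0],[0,0,0]],[[0,0,0],[0,0,0]]], "jaw": 1, "newtons": 30}}

```text
clock: 8.63
position: [0.5388, -0.3351, 0.0868]
tcp_rot: [[0.128, 0.992, 0.002], [0.992, -0.128, -0.0], [0.0, 0.002, -1.0]]
force: [-0.3, 1.1, 6.1]
width: 0.041
grip_force: 29.8
```

Run:
```python
from h import *
im,c=snap("wrist"); print(robot.read_state()["force"])
cv2.imwrite("pics/g1.png",cv2.resize(im[150:420,130:430,::-1],None,fx=2,fy=2))
```

```text
[-1.4216  1.4949  5.6691]
```

View pics/g1.png

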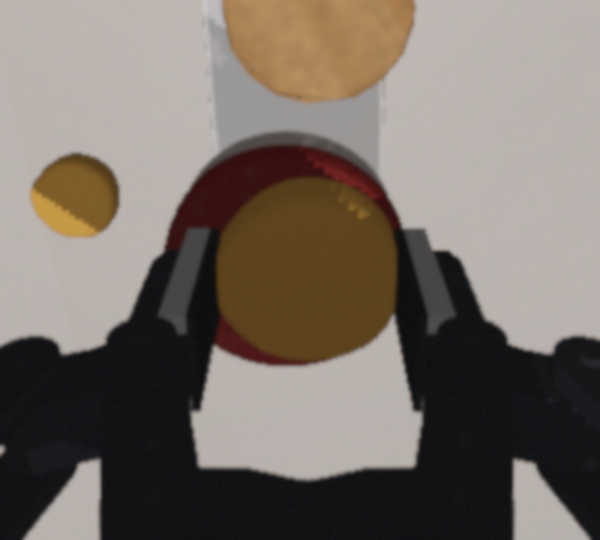

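Wax lies between the pads (307,270), but the 6 N upward force and 2 mm rise suggest the tips touch the lid. I'll regrip a little higher.

Emit:
{"fn": "arm_command", "kwargs": {"targets": [[[0,0,0],[0,0,0]],[[0,0,0],[0,0,0]],[[0,0,0],[0,0,0]],[[0.003,0,-0.005],[0,0,0]],[[0,0,0],[0,0,0]],[[0,0,0],[0,0,0]],[[0,0,0],[0,0,0]]], "jaw": 0}}

```text
clock: 9.27
position: [0.5385, -0.3319, 0.0904]
tcp_rot: [[0.128, 0.992, 0.0], [0.992, -0.128, -0.0], [-0.0, 0.0, -1.0]]
force: [0.3, 0.1, 0.6]
width: 0.0857
grip_force: 0.0
```

Emit:
{"fn": "arm_command", "kwargs": {"targets": [[[0,0,0],[0,0,0]],[[0,0,0],[0,0,0]],[[0,0,0],[0,0,0]],[[0,0,0],[0,0,0]],[[0,0,0],[0,0,0]],[[0,0,0],[0,0,0]],[[0,0,0],[0,0,0]],[[0,0,0],[0,0,0]],[[0,0,0],[0,0,0]],[[0,0,0],[0,0,0]]], "jaw": 1}}

```text
clock: 10.1
position: [0.5384, -0.3321, 0.0905]
tcp_rot: [[0.129, 0.992, 0.0], [0.992, -0.129, 0.0], [0.0, 0.0, -1.0]]
force: [-0.9, 1.1, 5.1]
width: 0.0399
grip_force: 30.2
```

Same force with a narrower width at the higher grip, so the pads are on the wax's rounded top edge. I'll regrip lower.

Emit:
{"fn": "arm_command", "kwargs": {"targets": [[[0,0,0],[0,0,0]],[[0,0,0],[0,0,0]],[[0,0,0],[0,0,0]],[[0,0,0],[0,0,0]],[[0,0,0.0085],[0,0,0]],[[0,0,0],[0,0,0]],[[0,0,0],[0,0,0]]], "jaw": 0}}

```text
clock: 10.68
position: [0.5379, -0.3316, 0.0809]
tcp_rot: [[0.129, 0.992, -0.001], [0.992, -0.129, 0.001], [0.001, -0.001, -1.0]]
force: [0.6, 0.5, 0.2]
width: 0.0856
grip_force: 0.0
```

Emit:
{"fn": "arm_command", "kwargs": {"targets": [[[0,0,0],[0,0,0]],[[0,0,0],[0,0,0]],[[0,0,0],[0,0,0]],[[0,0,0],[0,0,0]],[[0,0,0],[0,0,0]],[[0,0,0],[0,0,0]],[[0,0,0],[0,0,0]],[[0,0,0],[0,0,0]],[[0,0,0],[0,0,0]],[[0,0,0],[0,0,0]]], "jaw": 1}}

```text
clock: 11.52
position: [0.5387, -0.3322, 0.0823]
tcp_rot: [[0.129, 0.992, 0.001], [0.992, -0.129, -0.0], [-0.0, 0.001, -1.0]]
force: [-1.2, 0.7, 6.3]
width: 0.0415
grip_force: 30.7
```

Width barely changes, and the upward force is just the swinging pads pressing the wax down. I'll lift and carry it to the small round stand.

Emit:
{"fn": "arm_command", "kwargs": {"targets": [[[0,0,-0.01],[0,0,0]],[[0,0,-0.03],[0,0,0]],[[0,0,-0.035],[0,0,0]],[[0,0,-0.035],[0,0,0]],[[0.0277,-0.0092,0],[0,0,0]],[[0.0277,-0.0092,0],[0,0,0]],[[0.0277,-0.0092,0],[0,0,0]],[[0.0277,-0.0092,0],[0,0,0]],[[0.0277,-0.0092,0],[0,0,0]],[[0.0277,-0.0092,0],[0,0,0]],[[0.0277,-0.0092,0],[0,0,0]],[[0.0277,-0.0092,0],[0,0,0]],[[0.0277,-0.0092,0],[0,0,0]],[[0.0277,-0.0092,0],[0,0,0]],[[0.0277,-0.0092,0],[0,0,0]],[[0.0277,-0.0092,0],[0,0,0]],[[0.0277,-0.0092,0],[0,0,0]],[[0.0277,-0.0092,0],[0,0,0]],[[0,0,0],[0,0,0]],[[0,0,0],[0,0,0]]]}}

```text
clock: 13.18
position: [0.4602, 0.0706, 0.192]
tcp_rot: [[0.125, 0.992, -0.0], [0.992, -0.125, 0.0], [0.0, -0.0, -1.0]]
force: [-0.1, -1.7, 0.2]
width: 0.041
grip_force: 30.5
```

Run:
```python
from h import *
s=robot.read_state(); print(s["position"],s["width"])
im,c=snap("wrist","c1.png")
lm(["wrist"],["wax_stand_seat","spool_stand_seat","tin_stand_seat","wax_center"],2)
cylfit("wrist","wax_stand_seat",.038,0,.013,(.460,.069))
cylfit("wrist","wax_center",.022,s["position"][2]-.001,s["position"][2]+.015,(.460,.069))
```

```text
[0.4602 0.0706 0.192 ] 0.04098209820759774
wrist wax_stand_seat 0.79 [0.4624 0.0753 0.0095] [284. 178.]
wrist spool_stand_seat 0.89 [ 0.4829 -0.0959  0.0079] [320. 319.]
wrist spool_stand_seat 0.59 [0.4589 0.0738 0.0072] [281. 179.]
wrist tin_stand_seat 0.7 [0.6348 0.0173 0.0061] [454. 211.]
wrist wax_center 0.9 [0.4625 0.0658 0.2018] [287. 295.]
wrist wax_stand_seat 0.62 [0.4608 0.0695] area ratio 0.96
wrist wax_center 0.84 [0.4608 0.0628] area ratio 0.88
```

View pics/c1.png

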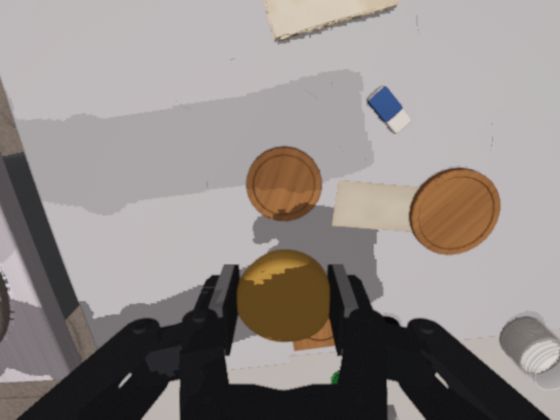

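The wax sits level in the jaws at (285,295), with the small stand at (284,183) ahead of it. Lowering it, shifted 5 mm along +x of the tool.

Emit:
{"fn": "arm_command", "kwargs": {"targets": [[[0.005,0,0.0195],[0,0,0]],[[0,0,0.0195],[0,0,0]],[[0,0,0.0195],[0,0,0]],[[0,0,0.0195],[0,0,0]],[[0,0,0.0195],[0,0,0]],[[0,0,0.0195],[0,0,0]],[[0,0,0.0195],[0,0,0]],[[0,0,0.0195],[0,0,0]],[[0,0,0.0195],[0,0,0]],[[0,0,0.0015],[0,0,0]],[[0,0,0.0015],[0,0,0]],[[0,0,0],[0,0,0]],[[0,0,0],[0,0,0]]]}}

```text
clock: 14.67
position: [0.462, 0.0741, 0.0142]
tcp_rot: [[0.129, 0.992, 0.001], [0.992, -0.129, 0.0], [0.001, 0.001, -1.0]]
force: [0.1, 0.1, -0.2]
width: 0.0414
grip_force: 30.5
```

Emit:
{"fn": "arm_command", "kwargs": {"targets": [[[0,0,0.001],[0,0,0]],[[0,0,0.001],[0,0,0]],[[0,0,0.001],[0,0,0]],[[0,0,0],[0,0,0]]]}}

```text
clock: 15.0
position: [0.4617, 0.0744, 0.011]
tcp_rot: [[0.129, 0.992, 0.001], [0.992, -0.129, 0.001], [0.001, 0.001, -1.0]]
force: [-0.5, -0.0, 7.0]
width: 0.0411
grip_force: 31.1
```

Emit:
{"fn": "arm_command", "kwargs": {"targets": [[[0,0,0],[0,0,0]],[[0,0,0],[0,0,0]],[[0,0,0],[0,0,0]],[[0,0,0],[0,0,0]],[[0,0,0],[0,0,0]],[[0,0,-0.02],[0,0,0]],[[0,0,-0.035],[0,0,0]],[[0,0,-0.035],[0,0,0]],[[0,0,-0.035],[0,0,0]],[[0,0,-0.035],[0,0,0]],[[0,0,-0.035],[0,0,0]],[[0,0,0],[0,0,0]]], "jaw": 0}}

```text
clock: 16.0
position: [0.4648, 0.0744, 0.2109]
tcp_rot: [[0.129, 0.992, 0.009], [0.992, -0.13, 0.005], [0.006, 0.008, -1.0]]
force: [1.4, 0.2, 0.0]
width: 0.0854
grip_force: 0.0
```

Run:
```python
from h import *
im,c=snap("wrist"); s=robot.read_state(); print(s["position"])
cylfit("wrist","wax_center",.022,.010,.026,(.460,.069))
cylfit("wrist","wax_stand_seat",.038,0,.013,(.460,.069))
cylfit("wrist","tin_stand_seat",.047,0,.013,(.634,.018))
p=pix(c,[.46,.07,.02]).astype(int); print(p)
cv2.imwrite("pics/p1.png",cv2.resize(im[p[1]-60:p[1]+60,p[0]-60:p[0]+60,::-1],None,fx=3,fy=3))
```

```text
[0.4634 0.0748 0.2083]
wrist wax_center 0.88 [0.4593 0.0703] area ratio 0.93
wrist wax_stand_seat 0.56 [0.4566 0.0716] area ratio 0.97
wrist tin_stand_seat 0.94 [0.6246 0.0201] area ratio 0.9
[277 188]
```

View pics/p1.png

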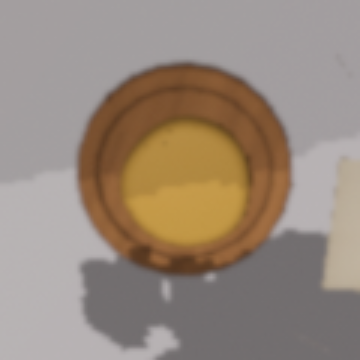

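Wax is flat inside the recess (crop centre about (186,182)). Back to the pile for the tin.

Emit:
{"fn": "arm_command", "kwargs": {"targets": [[[-0.0286,0.0088,0],[0,0,0]],[[-0.0286,0.0088,0],[0,0,0]],[[-0.0286,0.0088,0],[0,0,0]],[[-0.0286,0.0088,0],[0,0,0]],[[-0.0286,0.0088,0],[0,0,0]],[[-0.0286,0.0088,0],[0,0,0]],[[-0.0286,0.0088,0],[0,0,0]],[[-0.0286,0.0088,0],[0,0,0]],[[-0.0286,0.0088,0],[0,0,0]],[[-0.0286,0.0088,0],[0,0,0]],[[-0.0286,0.0088,0],[0,0,0]],[[-0.0286,0.0088,0],[0,0,0]],[[-0.0286,0.0088,0],[0,0,0]],[[-0.0286,0.0088,0],[0,0,0]],[[0,0,0],[0,0,0]],[[0,0,0],[0,0,0]]]}}

```text
clock: 17.53
position: [0.5301, -0.3406, 0.203]
tcp_rot: [[0.133, 0.991, -0.004], [0.991, -0.133, 0.0], [-0.0, -0.004, -1.0]]
force: [0.7, -0.4, -1.0]
width: 0.0856
grip_force: 0.0
```

Run:
```python
from h import *
s=robot.read_state(); print(s["clock"],s["position"])
im,c=snap("wrist","w2.png")
cylfit("wrist","tin_center",.031,.060,.081,(.534,-.338),c)
cylfit("wrist","spool_center",.018,.060,.106,(.548,-.273),c)
for r in robot.trace("wrist","weight_center")[:1]:
    cn=max(cv2.findContours(r["region"].astype(np.uint8),0,2)[0],key=cv2.contourArea)[:,0]
    v=im.copy(); cv2.drawContours(v,[cn.reshape(-1,1,2)],-1,(0,255,0),1); print(r["p"])
cv2.imwrite("pics/w2.png",cv2.resize(v[20:420,100:460,::-1],None,fx=1.5,fy=1.5))
for t in ["tin_center","weight_center"]: 
    for r in robot.landmark_of("wrist",t)[:2]: print(t,r["p"],w(c,r["position"]))
```

```text
17.5333 [ 0.5301 -0.3406  0.203 ]
wrist tin_center 0.97 [ 0.5329 -0.3416] area ratio 0.97
wrist spool_center 0.69 [ 0.5492 -0.2733] area ratio 0.93
0.68
tin_center 0.95 [ 0.5313 -0.3435  0.0659]
weight_center 0.94 [ 0.5404 -0.3092  0.0347]
```

View pics/w2.png

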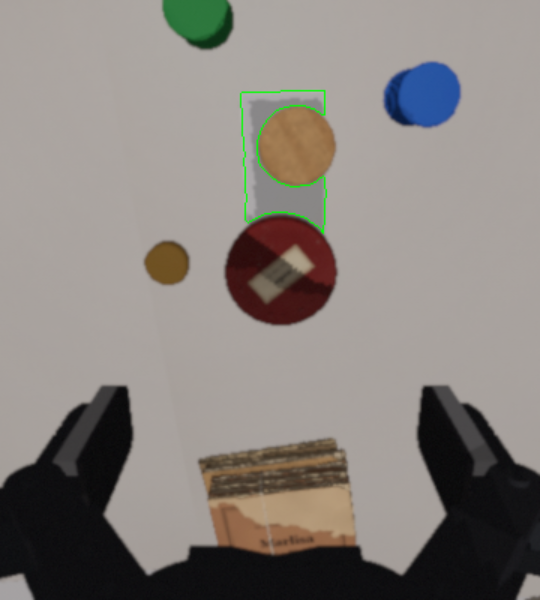

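Tin at image (281,270), clean. Descending to grip it above the weight's top.

Emit:
{"fn": "arm_command", "kwargs": {"targets": [[[0,0.0026,0.0178],[0,0,0]],[[0,0,0.0178],[0,0,0]],[[0,0,0.0178],[0,0,0]],[[0,0,0.0178],[0,0,0]],[[0,0,0.0178],[0,0,0]],[[0,0,0.0178],[0,0,0]],[[0,0,0.0178],[0,0,0]],[[0,0,0.0164],[0,0,0]],[[0,0,0],[0,0,0]],[[0,0,0],[0,0,0]]]}}

```text
clock: 18.67
position: [0.5343, -0.3382, 0.064]
tcp_rot: [[0.128, 0.992, -0.001], [0.992, -0.128, 0.001], [0.001, -0.001, -1.0]]
force: [-0.8, 0.3, 0.5]
width: 0.0854
grip_force: 0.0
```

Emit:
{"fn": "arm_command", "kwargs": {"targets": [[[0,0,0],[0,0,0]],[[0,0,0],[0,0,0]],[[0,0,0],[0,0,0]],[[0,0,0],[0,0,0]],[[0,0,0],[0,0,0]],[[0,0,0],[0,0,0]],[[0,0,0],[0,0,0]],[[0,0,0],[0,0,0]]], "jaw": 1, "newtons": 35}}

```text
clock: 19.33
position: [0.5353, -0.3395, 0.0662]
tcp_rot: [[0.128, 0.992, 0.002], [0.992, -0.128, -0.001], [-0.0, 0.002, -1.0]]
force: [-0.8, 1.9, 5.3]
width: 0.0605
grip_force: 36.8
```

Emit:
{"fn": "arm_command", "kwargs": {"targets": [[[0,0,-0.01],[0,0,0]],[[0,0,-0.03],[0,0,0]],[[0,0,-0.035],[0,0,0]],[[0,0,-0.035],[0,0,0]],[[0,0,-0.03],[0,0,0]],[[0.0283,0.004,0],[0,0,0]],[[0.0283,0.004,0],[0,0,0]],[[0.0283,0.004,0],[0,0,0]],[[0.0283,0.004,0],[0,0,0]],[[0.0283,0.004,0],[0,0,0]],[[0.0283,0.004,0],[0,0,0]],[[0.0283,0.004,0],[0,0,0]],[[0.0283,0.004,0],[0,0,0]],[[0.0283,0.004,0],[0,0,0]],[[0.0283,0.004,0],[0,0,0]],[[0.0283,0.004,0],[0,0,0]],[[0.0283,0.004,0],[0,0,0]],[[0.0283,0.004,0],[0,0,0]],[[0,0,0],[0,0,0]],[[0,0,0],[0,0,0]]]}}

```text
clock: 21.0
position: [0.6338, 0.0214, 0.2051]
tcp_rot: [[0.125, 0.992, 0.001], [0.992, -0.125, 0.001], [0.001, 0.001, -1.0]]
force: [0.5, -0.8, -0.1]
width: 0.0606
grip_force: 38.1
```

Run:
```python
from h import *
s=robot.read_state(); print(s["position"],s["width"]); z=s["position"][2]
im,c=snap("wrist","c2.png")
cylfit("wrist","tin_stand_seat",.047,0,.013,(.634,.018),c)
cylfit("wrist","tin_center",.031,z-.006,z+.015,(.634,.018),c)
for r in robot.landmark_of("wrist","tin_stand_seat")[:2]+robot.landmark_of("wrist","tin_center")[:2]: print(r["p"],w(c,r["position"]))
snap("top");cylfit("top","tin_center",.031,z-.006,z+.015,(.634,.018))
```

```text
[0.6338 0.0214 0.2051] 0.06055333752453704
wrist tin_stand_seat 0.82 [0.6329 0.0198] area ratio 0.98
wrist tin_center 0.78 [0.6338 0.0189] area ratio 0.95
0.76 [0.6381 0.0189 0.0061]
0.6 [ 0.4842 -0.0965  0.0063]
0.58 [0.6351 0.0187 0.2081]
top tin_center 0.38 [ 0.6242 -0.0115] area ratio 0.01
```

Emit:
{"fn": "arm_command", "kwargs": {"targets": [[[0,0,0.0205],[0,0,0]],[[0,0,0.0205],[0,0,0]],[[0,0,0.0205],[0,0,0]],[[0,0,0.0205],[0,0,0]],[[0,0,0.0205],[0,0,0]],[[0,0,0.0205],[0,0,0]],[[0,0,0.0205],[0,0,0]],[[0,0,0.0205],[0,0,0]],[[0,0,0.0205],[0,0,0]],[[0,0,0.0015],[0,0,0]],[[0,0,0.001],[0,0,0]],[[0,0,0],[0,0,0]],[[0,0,0],[0,0,0]]]}}

```text
clock: 22.43
position: [0.6342, 0.0187, 0.0187]
tcp_rot: [[0.129, 0.992, 0.002], [0.992, -0.129, 0.0], [0.0, 0.002, -1.0]]
force: [-0.4, 0.2, 0.5]
width: 0.0609
grip_force: 40.0
```

Emit:
{"fn": "arm_command", "kwargs": {"targets": [[[0,0,0.001],[0,0,0]],[[0,0,0.001],[0,0,0]],[[0,0,0],[0,0,0]]]}}

```text
clock: 22.68
position: [0.6336, 0.0191, 0.0158]
tcp_rot: [[0.129, 0.992, 0.001], [0.992, -0.129, 0.0], [0.0, 0.001, -1.0]]
force: [-0.7, -0.1, 0.2]
width: 0.0605
grip_force: 40.0
```

Emit:
{"fn": "arm_command", "kwargs": {"targets": [[[0,0,0.001],[0,0,0]],[[0,0,0.001],[0,0,0]],[[0,0,0],[0,0,0]]]}}

```text
clock: 22.93
position: [0.6336, 0.0191, 0.0141]
tcp_rot: [[0.129, 0.992, 0.0], [0.992, -0.129, 0.001], [0.001, 0.0, -1.0]]
force: [-1.6, 0.9, 6.4]
width: 0.0605
grip_force: 40.5
```

Emit:
{"fn": "arm_command", "kwargs": {"targets": [[[0,0,0],[0,0,0]],[[0,0,0],[0,0,0]],[[0,0,0],[0,0,0]],[[0,0,0],[0,0,0]],[[0,0,0],[0,0,0]],[[0,0,-0.02],[0,0,0]],[[0,0,-0.035],[0,0,0]],[[0,0,-0.035],[0,0,0]],[[0,0,-0.035],[0,0,0]],[[0,0,-0.035],[0,0,0]],[[0,0,-0.035],[0,0,0]],[[0,0,0],[0,0,0]],[[0,0,0],[0,0,0]]], "jaw": 0}}

```text
clock: 24.02
position: [0.6347, 0.0189, 0.2105]
tcp_rot: [[0.129, 0.992, 0.004], [0.992, -0.129, 0.001], [0.002, 0.004, -1.0]]
force: [-0.2, 0.1, -1.1]
width: 0.0851
grip_force: 0.0
```

Run:
```python
from h import *
s=robot.read_state(); print(s["position"])
im,c=snap("wrist")
cylfit("wrist","tin_center",.031,.010,.031,(.634,.018),c)
cylfit("wrist","tin_stand_seat",.047,0,.013,(.634,.018),c)
p=pix(c,[.634,.019,.02]).astype(int)
cv2.imwrite("pics/p2.png",cv2.resize(im[p[1]-70:p[1]+70,p[0]-70:p[0]+70,::-1],None,fx=3,fy=3))
```

```text
[0.6347 0.0189 0.2105]
wrist tin_center 0.95 [0.6332 0.0173] area ratio 0.97
wrist tin_stand_seat 0.57 [0.6332 0.0185] area ratio 0.96
```

View pics/p2.png

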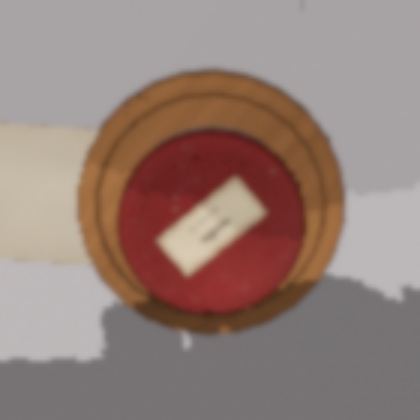

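Tin sits centred and flat in its recess (210,220). Now the spool.

Emit:
{"fn": "arm_command", "kwargs": {"targets": [[[-0.0274,-0.0043,0],[0,0,0]],[[-0.0274,-0.0043,0],[0,0,0]],[[-0.0274,-0.0043,0],[0,0,0]],[[-0.0274,-0.0043,0],[0,0,0]],[[-0.0274,-0.0043,0],[0,0,0]],[[-0.0274,-0.0043,0],[0,0,0]],[[-0.0274,-0.0043,0],[0,0,0]],[[-0.0274,-0.0043,0],[0,0,0]],[[-0.0274,-0.0043,0],[0,0,0]],[[-0.0274,-0.0043,0],[0,0,0]],[[-0.0274,-0.0043,0],[0,0,0]],[[0,0,0],[0,0,0]],[[0,0,0.03],[0,0,0]],[[0,0,0.02],[0,0,0]],[[0,0,0],[0,0,0]],[[0,0,0],[0,0,0]]]}}

```text
clock: 25.5
position: [0.5464, -0.2732, 0.1565]
tcp_rot: [[0.129, 0.992, -0.004], [0.992, -0.129, 0.001], [0.001, -0.004, -1.0]]
force: [-0.0, 0.2, 0.4]
width: 0.0854
grip_force: 0.0
```

Run:
```python
from h import *
s=robot.read_state(); print(s["clock"],s["position"],s["tcp_rot"])
im,c=snap("wrist","w3.png")
cylfit("wrist","spool_center",.018,.060,.106,(.548,-.273),c)
for r in robot.landmark_of("wrist","spool_center")[:3]: print(r["p"],w(c,r["position"]))
```

```text
25.5 [ 0.5464 -0.2732  0.1565] [[ 0.1289  0.9917 -0.0043]
 [ 0.9917 -0.1289  0.0011]
 [ 0.0005 -0.0044 -1.    ]]
wrist spool_center 0.69 [ 0.5488 -0.2734] area ratio 0.95
0.9 [ 0.6289 -0.2591  0.0215]
0.73 [ 0.5507 -0.2779  0.0833]
0.64 [ 0.5086 -0.1959  0.0229]
```

Emit:
{"fn": "arm_command", "kwargs": {"targets": [[[0,0.003,0.0145],[0,0,0]],[[0,0,0.0145],[0,0,0]],[[0,0,0.0145],[0,0,0]],[[0,0,0.0145],[0,0,0]],[[0,0,0.0145],[0,0,0]],[[0,0,0.0145],[0,0,0]],[[0,0,0],[0,0,0]],[[0,0,0],[0,0,0]]]}}

```text
clock: 26.32
position: [0.5501, -0.2741, 0.0704]
tcp_rot: [[0.129, 0.992, -0.002], [0.992, -0.129, 0.0], [0.0, -0.002, -1.0]]
force: [0.2, -0.8, -0.1]
width: 0.0854
grip_force: 0.0
```

Emit:
{"fn": "arm_command", "kwargs": {"targets": [[[0,0,0],[0,0,0]],[[0,0,0],[0,0,0]],[[0,0,0],[0,0,0]],[[0,0,0],[0,0,0]],[[0,0,0],[0,0,0]],[[0,0,0],[0,0,0]],[[0,0,0],[0,0,0]],[[0,0,0],[0,0,0]],[[0,0,0],[0,0,0]]], "jaw": 1, "newtons": 35}}

```text
clock: 27.07
position: [0.5511, -0.2744, 0.072]
tcp_rot: [[0.129, 0.992, 0.001], [0.992, -0.129, -0.0], [0.0, 0.001, -1.0]]
force: [-0.2, 0.3, 6.8]
width: 0.0356
grip_force: 35.0
```

Emit:
{"fn": "arm_command", "kwargs": {"targets": [[[0,0,-0.01],[0,0,0]],[[0,0,-0.03],[0,0,0]],[[0,0,-0.035],[0,0,0]],[[0,0,-0.035],[0,0,0]],[[0.0212,-0.0113,0],[0,0,0]],[[0.0212,-0.0113,0],[0,0,0]],[[0.0212,-0.0113,0],[0,0,0]],[[0.0212,-0.0113,0],[0,0,0]],[[0.0212,-0.0113,0],[0,0,0]],[[0.0212,-0.0113,0],[0,0,0]],[[0.0212,-0.0113,0],[0,0,0]],[[0.0212,-0.0113,0],[0,0,0]],[[0,0,0],[0,0,0]],[[0,0,0],[0,0,0]]]}}

```text
clock: 28.23
position: [0.4826, -0.0931, 0.1816]
tcp_rot: [[0.126, 0.992, 0.0], [0.992, -0.126, 0.001], [0.001, -0.0, -1.0]]
force: [0.0, -0.1, -0.3]
width: 0.0351
grip_force: 35.1
```

Run:
```python
from h import *
s=robot.read_state(); print(s["position"],s["width"]); z=s["position"][2]
im,c=snap("wrist","c3.png")
cylfit("wrist","spool_center",.018,z-.012,z+.034,(.484,-.095),c)
for t in ["spool_stand_seat","spool_center"]:
  for r in robot.landmark_of("wrist",t)[:3]: P=w(c,r["position"]);print(t,r["p"],P,pix(c,P))
for r in robot.trace("wrist","spool_stand_seat")[:1]:
    cn=max(cv2.findContours(r["region"].astype(np.uint8),0,2)[0],key=cv2.contourArea)[:,0]
    W=np.array([ray(c,p,.013)[:2] for p in cn],np.float32)
    print(r["p"],cv2.minAreaRect(W*1000))
```

```text
[ 0.4826 -0.0931  0.1816] 0.03514491967901528
wrist spool_center 0.94 [ 0.4829 -0.0928] area ratio 0.97
spool_stand_seat 0.91 [ 0.4855 -0.0959  0.0059] [286.0883 188.5419]
spool_center 0.66 [ 0.4847 -0.0957  0.1927] [287.5398 294.67  ]
spool_center 0.55 [ 0.63   -0.2604  0.0246] [437.561  323.0676]
spool_center 0.49 [ 0.5065 -0.1963  0.0258] [318.9184 286.0109]
0.82 ((482.1250915527344, -93.0565185546875), (71.75725555419922, 74.40289306640625), 1.5871332883834839)
```

View pics/c3.png

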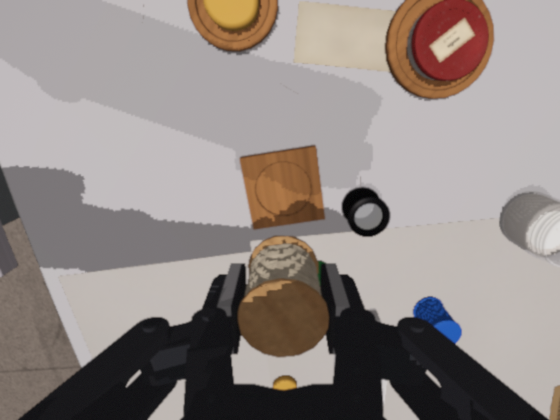

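Spool is upright in the jaws (283,310) over the square stand (284,188). A black loupe at (366,211) is close, so I'll open only part way there.

Emit:
{"fn": "arm_command", "kwargs": {"targets": [[[0,0,0.0195],[0,0,0]],[[0,0,0.0195],[0,0,0]],[[0,0,0.0195],[0,0,0]],[[0,0,0.0195],[0,0,0]],[[0,0,0.0195],[0,0,0]],[[0,0,0.0195],[0,0,0]],[[0,0,0.0195],[0,0,0]],[[0,0,0.0195],[0,0,0]],[[0,0,0],[0,0,0]],[[0,0,0],[0,0,0]]]}}

```text
clock: 29.32
position: [0.4823, -0.0953, 0.0249]
tcp_rot: [[0.13, 0.991, -0.002], [0.991, -0.13, -0.0], [-0.001, -0.002, -1.0]]
force: [-0.6, -0.9, -0.2]
width: 0.0355
grip_force: 35.8
```

Emit:
{"fn": "arm_command", "kwargs": {"targets": [[[0,0,0.001],[0,0,0]],[[0,0,0.001],[0,0,0]],[[0,0,0.001],[0,0,0]],[[0,0,0.001],[0,0,0]],[[0,0,0],[0,0,0]]]}}

```text
clock: 29.73
position: [0.483, -0.0942, 0.0216]
tcp_rot: [[0.128, 0.992, 0.001], [0.992, -0.128, 0.0], [0.0, 0.001, -1.0]]
force: [-0.4, -0.3, -0.4]
width: 0.0352
grip_force: 35.8
```

Emit:
{"fn": "arm_command", "kwargs": {"targets": [[[0,0,0.001],[0,0,0]],[[0,0,0.001],[0,0,0]],[[0,0,0],[0,0,0]]]}}

```text
clock: 29.98
position: [0.4831, -0.0942, 0.0212]
tcp_rot: [[0.129, 0.992, 0.001], [0.992, -0.129, 0.002], [0.003, 0.0, -1.0]]
force: [-6.3, 3.6, 28.6]
width: 0.0352
grip_force: 38.8
```

Emit:
{"fn": "arm_command", "kwargs": {"targets": [[[0,0,-0.001],[0,0,0]],[[0,0,0],[0,0,0]]]}}

```text
clock: 30.15
position: [0.4832, -0.0942, 0.0213]
tcp_rot: [[0.129, 0.992, 0.001], [0.992, -0.129, 0.001], [0.001, 0.001, -1.0]]
force: [-3.2, 1.4, 14.0]
width: 0.035
grip_force: 37.2
```

Emit:
{"fn": "arm_command", "kwargs": {"targets": [[[0,0,0],[0,0,0]],[[0,0,0],[0,0,0]],[[0,0,0],[0,0,0]],[[0,0,0],[0,0,0]],[[0,0,0],[0,0,0]],[[0,0,-0.015],[0,0,0]],[[0,0,-0.03],[0,0,0]],[[0,0,-0.035],[0,0,0]],[[0,0,-0.035],[0,0,0]],[[0,0,-0.035],[0,0,0]],[[0,0,-0.035],[0,0,0]],[[0,0,0],[0,0,0]],[[0,0,0],[0,0,0]]], "jaw": 0.4}}

```text
clock: 31.23
position: [0.484, -0.0942, 0.2069]
tcp_rot: [[0.128, 0.992, 0.004], [0.992, -0.128, 0.001], [0.002, 0.004, -1.0]]
force: [-0.0, 0.0, -1.0]
width: 0.0515
grip_force: 0.0
```

Run:
```python
from h import *
s=robot.read_state(); print(s["position"],s["width"])
im,c=snap("wrist")
cylfit("wrist","spool_center",.018,.010,.056,(.484,-.095),c)
for r in robot.landmark_of("wrist","spool_stand_seat")[:1]: print(w(c,r["position"]))
p=pix(c,[.483,-.094,.02]).astype(int)
cv2.imwrite("pics/p3.png",cv2.resize(im[p[1]-70:p[1]+70,p[0]-70:p[0]+90,::-1],None,fx=3,fy=3))
```

```text
[ 0.484  -0.0942  0.2069] 0.05152559400609204
wrist spool_center 0.8 [ 0.4832 -0.0936] area ratio 0.97
[ 0.4834 -0.0944  0.0092]
```

View pics/p3.png

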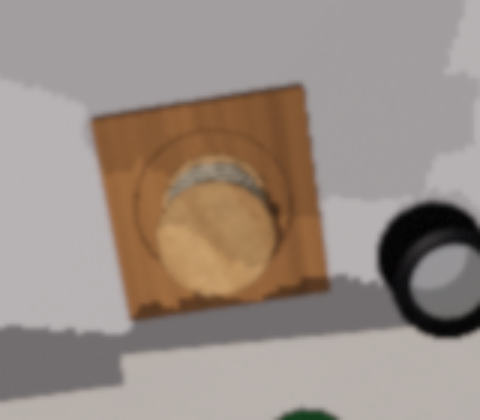

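Spool stands upright in its recess. Now the weight.

Emit:
{"fn": "arm_command", "kwargs": {"targets": [[[-0.0257,0.0104,0],[0,0,0]],[[-0.0257,0.0104,0],[0,0,0]],[[-0.0257,0.0104,0],[0,0,0]],[[-0.0257,0.0104,0],[0,0,0]],[[-0.0257,0.0104,0],[0,0,0]],[[-0.0257,0.0104,0],[0,0,0]],[[-0.0257,0.0104,0],[0,0,0]],[[-0.0257,0.0104,0],[0,0,0]],[[0,0,0],[0,0,0]],[[0,0,0],[0,0,0]],[[0,0,0],[0,0,0]]], "jaw": 0}}

```text
clock: 32.3
position: [0.538, -0.3082, 0.2036]
tcp_rot: [[0.129, 0.992, -0.003], [0.992, -0.129, 0.001], [0.001, -0.003, -1.0]]
force: [0.0, -0.0, 0.2]
width: 0.0854
grip_force: 0.0
```

```bash
cat > m4.py <<'E'
from h import *
def boxfit(c,cn,L,W,z0,z1,g0):
    h=cv2.convexHull(cn.astype(np.float32)).astype(np.float32)
    def corners(v):
        ca,sa=np.cos(v[2]),np.sin(v[2])
        return np.array([pix(c,[v[0]+a*ca-b*sa,v[1]+a*sa+b*ca,z]) for a in(-L/2,L/2) for b in(-W/2,W/2) for z in(z0,z1)],np.float32)
    def f(v):
        m=cv2.convexHull(corners(v)).astype(np.float32)
        pts=[p for p in h[:,0]]
        return np.array([cv2.pointPolygonTest(m,(float(p[0]),float(p[1])),True) for p in pts]+[cv2.pointPolygonTest(h,(float(q[0]),float(q[1])),True) for q in m[:,0]])
    s=least_squares(f,g0,diff_step=1e-4,loss="soft_l1",x_scale=[.01,.01,.1]); return s.x,np.sqrt(np.mean(s.fun**2))
def weight(z,g0):
    st=robot.read_state(); print(st["clock"],st["position"],st["tcp_rot"][0])
    im,c=snap("wrist")
    for r in robot.landmark_of("wrist","weight_center")[:1]: print(r["p"],w(c,r["position"]))
    for r in robot.trace("wrist","weight_center")[:1]:
        cn=max(cv2.findContours(r["region"].astype(np.uint8),0,2)[0],key=cv2.contourArea)[:,0]
        x,e=boxfit(c,cn,.129,.058,z,z+.06,g0); print(r["p"],"weight",x[:2],"az",np.degrees(x[2]),"rms px",e)
        v=im.copy(); cv2.drawContours(v,[cn.reshape(-1,1,2)],-1,(0,255,0),1); return v
E
python3 - <<'E'
from m4 import *
v=weight(0,[.5405,-.3085,1.44]); cv2.imwrite("pics/w4.png",v[:,:,::-1])
E
```

```text
32.3 [ 0.538  -0.3082  0.2036] [ 0.129   0.9916 -0.0029]
0.68 [ 0.539  -0.3107  0.0332]
0.69 weight [ 0.5458 -0.3125] az 84.62953187477967 rms px 6.505407722579089
```

View pics/w4.png

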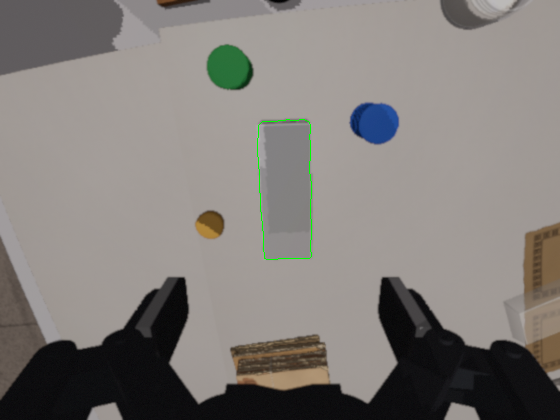

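Run:
```python
from h import *
im,c=snap("wrist"); g=im.astype(int).mean(2).round().astype(int)
for y in (150,200,245): print(y,list(g[y,235:335]))
print("col285",list(g[100:290,285]))
for zz in (0,.06):
  print(zz,[pix(c,[.5405+a*.13-b*.992,-.3085+a*.992+b*.13,zz]).round().tolist() for a in(-.0645,.0645) for b in(-.029,.029)])
```

```text
150 [np.int64(158), np.int64(158), np.int64(159), np.int64(158), np.int64(159), np.int64(159), np.int64(159), np.int64(159), np.int64(159), np.int64(159), np.int64(160), np.int64(159), np.int64(159), np.int64(159), np.int64(159), np.int64(159), np.int64(160), np.int64(160), np.int64(159), np.int64(160), np.int64(160), np.int64(161), np.int64(164), np.int64(165), np.int64(163), np.int64(163), np.int64(163), np.int64(161), np.int64(154), np.int64(142), np.int64(132), np.int64(130), np.int64(130), np.int64(129), np.int64(130), np.int64(129), np.int64(129), np.int64(129), np.int64(130), np.int64(130), np.int64(130), np.int64(129), np.int64(129), np.int64(130), np.int64(130), np.int64(129), np.int64(129), np.int64(129), np.int64(129), np.int64(129), np.int64(129), np.int64(129), np.int64(130), np.int64(129), np.int64(129), np.int64(130), np.int64(129), np.int64(129), np.int64(129), np.int64(129), np.int64(129), np.int64(129), np.int64(129), np.int64(129), np.int64(129), np.int64(129), np.int64(129), np.int64(129), np.int64(129), np.int64(129), np.int64(130), np.int64(129), np.int64(129), 
[... 5709 characters left out ...]
64(140), np.int64(141), np.int64(140), np.int64(140), np.int64(140), np.int64(140), np.int64(143), np.int64(149), np.int64(154), np.int64(156), np.int64(156), np.int64(156), np.int64(156), np.int64(157), np.int64(156), np.int64(157), np.int64(157), np.int64(156), np.int64(157), np.int64(157), np.int64(156), np.int64(156), np.int64(156), np.int64(156), np.int64(156), np.int64(156), np.int64(156), np.int64(156), np.int64(156), np.int64(156), np.int64(156), np.int64(156), np.int64(156), np.int64(156), np.int64(155), np.int64(155), np.int64(156), np.int64(156)]
0 [[310.0, 237.0], [259.0, 236.0], [314.0, 117.0], [256.0, 117.0]]
0.06 [[315.0, 261.0], [254.0, 261.0], [320.0, 121.0], [250.0, 121.0]]
```

Visible block edges are columns 258–309, rows 119–259. They give a centre of about (0.540, -0.307), azimuth 84°. Descending along its sides.

Emit:
{"fn": "arm_command", "kwargs": {"targets": [[[0.001,0.0025,0.0225],[0,0,-0.032]],[[0,0,0.0225],[0,0,0]],[[0,0,0.0225],[0,0,0]],[[0,0,0.0225],[0,0,0]],[[0,0,0.0225],[0,0,0]],[[0,0,0.0225],[0,0,0]],[[0,0,0.0225],[0,0,0]],[[0,0,0.0225],[0,0,0]],[[0,0,0.006],[0,0,0]],[[0,0,0],[0,0,0]],[[0,0,0],[0,0,0]]]}}

```text
clock: 33.42
position: [0.5419, -0.3082, 0.02]
tcp_rot: [[0.096, 0.995, 0.0], [0.995, -0.096, -0.0], [-0.0, 0.0, -1.0]]
force: [-0.2, 0.1, 0.1]
width: 0.086
grip_force: 0.0
```

Emit:
{"fn": "arm_command", "kwargs": {"targets": [[[0,0,0],[0,0,0]],[[0,0,0],[0,0,0]],[[0,0,0],[0,0,0]],[[0,0,0],[0,0,0]],[[0,0,0],[0,0,0]],[[0,0,0],[0,0,0]],[[0,0,0],[0,0,0]],[[0,0,0],[0,0,0]],[[0,0,0],[0,0,0]]], "jaw": 1, "newtons": 60}}

```text
clock: 34.17
position: [0.5418, -0.3087, 0.0205]
tcp_rot: [[0.097, 0.995, 0.001], [0.995, -0.097, -0.0], [-0.0, 0.001, -1.0]]
force: [-1.3, 1.2, 6.2]
width: 0.0451
grip_force: 63.2
```

Emit:
{"fn": "arm_command", "kwargs": {"targets": [[[0,0,-0.01],[0,0,0]],[[0,0,-0.02],[0,0,0]],[[0,0,-0.03],[0,0,0]],[[0,0,-0.03],[0,0,0]],[[0,0,-0.03],[0,0,0]],[[0,0,-0.03],[0,0,0]],[[0,0,-0.03],[0,0,0]],[[0,0,0],[0,0,0]]]}}

```text
clock: 34.83
position: [0.5436, -0.3106, 0.2058]
tcp_rot: [[0.098, 0.995, 0.009], [0.995, -0.098, -0.004], [-0.003, 0.009, -1.0]]
force: [0.4, -1.5, -1.8]
width: 0.0453
grip_force: 62.6
```

Emit:
{"fn": "arm_command", "kwargs": {"targets": [[[0.0322,-0.0048,0],[0,0,0]],[[0.0322,-0.0048,0],[0,0,0]],[[0.0322,-0.0048,0],[0,0,0]],[[0.0322,-0.0048,0],[0,0,0]],[[0.0322,-0.0048,0],[0,0,0]],[[0.0322,-0.0048,0],[0,0,0]],[[0.0322,-0.0048,0],[0,0,0]],[[0.0322,-0.0048,0],[0,0,0]],[[0.0322,-0.0048,0],[0,0,0]],[[0.0322,-0.0048,0],[0,0,0]],[[0.0322,-0.0048,0],[0,0,0]],[[0.0322,-0.0048,0],[0,0,0]],[[0.0322,-0.0048,0],[0,0,0]],[[0.0322,-0.0048,0],[0,0,0]],[[0.0322,-0.0048,0],[0,0,0]],[[0.0322,-0.0048,0],[0,0,0]],[[0.0322,-0.0048,0],[0,0,0]],[[0.0322,-0.0048,0],[0,0,0]],[[0,0,0],[0,0,0]],[[0,0,0],[0,0,0]]]}}

```text
clock: 36.5
position: [0.5102, 0.2793, 0.1984]
tcp_rot: [[0.092, 0.996, -0.001], [0.996, -0.092, -0.001], [-0.001, -0.001, -1.0]]
force: [-0.4, -0.7, -3.6]
width: 0.0457
grip_force: 62.7
```

Emit:
{"fn": "arm_command", "kwargs": {"targets": [[[0,0,0],[0,0,-0.063]],[[0,0,0],[0,0,-0.063]],[[0,0,0],[0,0,-0.063]],[[0,0,0],[0,0,-0.063]],[[0,0,0],[0,0,0]],[[0,0,0],[0,0,0]],[[0,0,0],[0,0,0]]]}}

```text
clock: 37.08
position: [0.5116, 0.276, 0.1991]
tcp_rot: [[-0.151, 0.988, -0.0], [0.988, 0.151, -0.0], [-0.0, -0.0, -1.0]]
force: [0.7, -0.5, -3.8]
width: 0.0456
grip_force: 62.7
```

Run:
```python
from m4 import *
st=robot.read_state(); p=st["position"]; print(st["clock"],p,np.array(st["tcp_rot"])[:,0],st["width"])
z0=p[2]-.0205
im,c=snap("wrist","c5.png")
for t in ["weight_center","book_block_top"]:
    for r in robot.landmark_of("wrist",t)[:2]: P=w(c,r["position"]);print(t,r["p"],P,pix(c,P).round())
    for r in robot.trace("wrist",t)[:1]:
        cn=max(cv2.findContours(r["region"].astype(np.uint8),0,2)[0],key=cv2.contourArea)[:,0]
        if t[0]=="w": print(boxfit(c,cn,.129,.046,z0,z0+.06,[p[0],p[1],1.72]))
        else: print(cn[:,0].min(),cn[:,0].max(),cn[:,1].min(),cn[:,1].max())
```

```text
37.0833 [0.5116 0.276  0.1991] [-0.1514  0.9885 -0.0003] 0.04556078480776288
(array([0.5124, 0.2732, 1.7234]), np.float64(25.54509183962823))
228 345 109 151
```

View pics/c5.png

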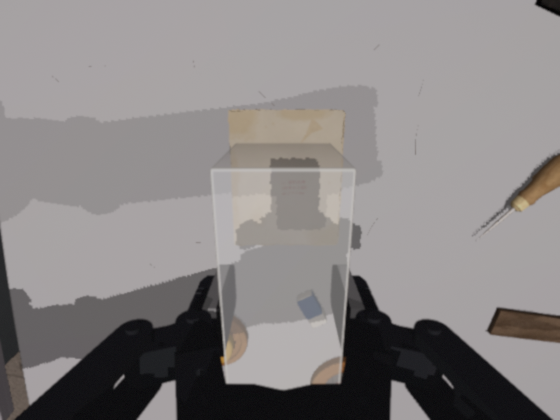

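The clear block's top face has corners (213,170), (355,170), (342,384), (225,384). The book's far edge runs (228,110)–(344,110) and its near edge is at about row 246.

Run:
```python
from h import *
c=cam("wrist"); z=.1991-.0205
f=lambda uv,z: ray(c,uv,z)[:2]
T=[f(q,z+.06) for q in [(213,170),(355,170),(342,384),(225,384)]]
B=[f(q,z) for q in [(233,144),(335,144)]]
print("top",np.array(T),"mid",np.mean(T,0),[np.linalg.norm(T[i]-T[(i+1)%4]) for i in range(4)])
a=(T[0]+T[1]-T[2]-T[3]); print("az",np.degrees(np.arctan2(a[1],a[0])))
print("bottom far edge",B,np.linalg.norm(B[0]-B[1]))
K=[f(q,.013) for q in [(228,110),(344,110),(341,246),(231,246)]]
print("book",np.array(K),np.mean(K,0)); a=K[0]+K[1]-K[2]-K[3]; print(np.degrees(np.arctan2(a[1],a[0])),[np.linalg.norm(K[i]-K[(i+1)%4]) for i in range(4)])
```

```text
top [[0.4809 0.3338]
 [0.525  0.3406]
 [0.5395 0.2546]
 [0.4929 0.2474]] mid [0.5096 0.2941] [np.float64(0.044549662357512974), np.float64(0.08720575330101754), np.float64(0.04712618758318822), np.float64(0.08722420082117276)]
az 98.72126584454843
bottom far edge [array([0.4788, 0.3336]), array([0.5274, 0.3411])] 0.04922313042728288
book [[0.4498 0.3392]
 [0.5578 0.3559]
 [0.5839 0.2181]
 [0.4674 0.2001]] [0.5147 0.2783]
98.95416638295374 [np.float64(0.10931431992465063), np.float64(0.1402683513378726), np.float64(0.11790441186789402), np.float64(0.14022628055578798)]
```

Emit:
{"fn": "arm_command", "kwargs": {"targets": [[[0.003,0.001,0.022],[0,0,0]],[[0,0,0.022],[0,0,0]],[[0,0,0.022],[0,0,0]],[[0,0,0.022],[0,0,0]],[[0,0,0.022],[0,0,0]],[[0,0,0.022],[0,0,0]],[[0,0,0.022],[0,0,0]],[[0,0,0.003],[0,0,0]],[[0,0,0.003],[0,0,0]],[[0,0,0.002],[0,0,0]],[[0,0,0],[0,0,0]],[[0,0,0],[0,0,0]],[[0,0,0],[0,0,0]]]}}

```text
clock: 38.42
position: [0.5128, 0.2805, 0.0384]
tcp_rot: [[-0.154, 0.988, 0.001], [0.988, 0.154, 0.001], [0.001, 0.002, -1.0]]
force: [0.7, 0.0, -3.1]
width: 0.0456
grip_force: 62.5
```

Run:
```python
from h import *
s=robot.read_state(); print(s["clock"],s["position"],s["force"],s["width"])
```

```text
38.4167 [0.5128 0.2805 0.0384] [ 0.7296  0.0203 -3.1104] 0.04559421796853333
```

Emit:
{"fn": "arm_command", "kwargs": {"targets": [[[-0.0015,0,0.001],[0,0,0]],[[0,0,0.001],[0,0,0]],[[0,0,0.001],[0,0,0]],[[0,0,0.001],[0,0,0]],[[0,0,0],[0,0,0]],[[0,0,0],[0,0,0]]]}}

```text
clock: 38.92
position: [0.5123, 0.2786, 0.0332]
tcp_rot: [[-0.154, 0.988, -0.0], [0.988, 0.154, -0.0], [-0.0, -0.0, -1.0]]
force: [0.3, 0.1, -4.3]
width: 0.0455
grip_force: 62.5
```

Emit:
{"fn": "arm_command", "kwargs": {"targets": [[[0,0,0.0007],[0,0,0]],[[0,0,0.0007],[0,0,0]],[[0,0,0],[0,0,0]]]}}

```text
clock: 39.17
position: [0.5125, 0.2786, 0.0323]
tcp_rot: [[-0.154, 0.988, -0.0], [0.988, 0.154, 0.0], [0.0, 0.0, -1.0]]
force: [-1.2, -0.6, 2.7]
width: 0.0454
grip_force: 63.3
```

Emit:
{"fn": "arm_command", "kwargs": {"targets": [[[0,0,0],[0,0,0]],[[0,0,0],[0,0,0]],[[0,0,0],[0,0,0]],[[0,0,0],[0,0,0]],[[0,0,0],[0,0,0]],[[0,0,0],[0,0,0]],[[0,0,-0.02],[0,0,0]],[[0,0,-0.035],[0,0,0]],[[0,0,-0.035],[0,0,0]],[[0,0,-0.035],[0,0,0]],[[0,0,-0.035],[0,0,0]],[[0,0,-0.035],[0,0,0]],[[0,0,0],[0,0,0]],[[0,0,0],[0,0,0]]], "jaw": 0}}

```text
clock: 40.33
position: [0.5135, 0.2792, 0.229]
tcp_rot: [[-0.155, 0.988, 0.003], [0.988, 0.155, 0.003], [0.003, 0.004, -1.0]]
force: [-0.9, 0.2, -0.6]
width: 0.0852
grip_force: 0.0
```

Run:
```python
from h import *
s=robot.read_state(); print(s["clock"],s["position"])
im,c=snap("wrist")
b=[pix(c,[.513,.277,.012])]; print(b)
cv2.imwrite("pics/f1.png",cv2.resize(im[30:330,110:450,::-1],None,fx=2.3,fy=2))
im2,c2=snap("scene","f2.png")
for t in ["weight_center","book_block_top","jar_center"]:
    for n,cc in (("wrist",c),("scene",c2)):
        for r in robot.landmark_of(n,t)[:1]: print(n,t,r["p"],w(cc,r["position"]))
```

```text
40.3333 [0.5135 0.2792 0.229 ]
[array([281.1976, 178.7369])]
wrist weight_center 0.64 [0.5111 0.2797 0.0466]
scene weight_center 0.77 [0.5136 0.2774 0.0437]
scene book_block_top 0.76 [0.5131 0.2805 0.0154]
scene jar_center 0.9 [ 0.7283 -0.1571  0.0315]
```

View pics/f1.png

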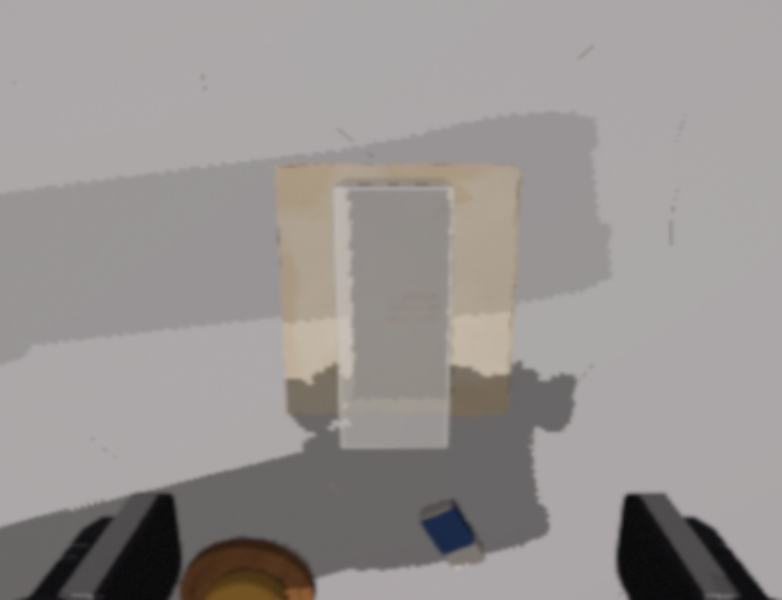

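The weight's base (columns 350–447, rows 183–400) is centred on the book (283–515, 167–413) and parallel to its long side. The jar has not moved, and the gripper is clear.

```bash
python3 -c "
from workcell import robot
print(robot.close_job())"
```

```text
the job is handed in; nothing more can be done
None
```

Job handed in at about 40 s: wax, tin and spool each stand flat in their own stand, the weight was then set lengthwise on the middle of the book block, and the jar was not disturbed (the weight gripped at about 46 mm wide, not the listed 58 mm).

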